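Clamp the keypad phone in the repair holder

ROBOT

A 6-joint arm with a two-finger parallel gripper is mounted at the origin on the work surface. World frame = base frame: x ahead of the robot, y to its left, z up, the work surface at z = 0. Lengths are in mm, angles in rad, forces in N, time in s.
With the tool pointing down it reaches from about 300 to 775 mm from the base axis. Payload 14.6 kg.
Tool frame: the origin (TCP) lies at the very end of the fingers, on their centre line; the grasp point (between the pads) lies 19 mm behind it; z points along the fingers, y is the line along which they close (so a half turn about z gives the same grasp; the last joint's range is limited). The gripper opens to 94 mm and grips with 3 to 60 N. Pads are 16 mm wide; open, the fingers measure 119 mm over their backs; the gripper's body (75 mm by 177 mm) begins 78 mm behind the grasp point.
Start: joints at [1.2, 0.3, 1.521, -0, 1.321, -0.067], TCP at [164.529, 524.804, 205.446] pointing down, gripper open.
Joint ranges: [-3.03, 3.03], [-0.79, 2.21], [0.23, 2.52], [-1.04, 4.18], [0, 3.07], [-2.55, 2.55]. Speed limits (rad/s): [2.22, 2.22, 2.57, 3.14, 3.14, 3.14].

INTERFACE

Orientations are given as [roll, pitch, yaw] about the fixed x, y, z axes, in that order (R = Rz(yaw) Ry(pitch) Rx(roll)).
In Python, from cell import manip, camera, get_calibration gives the robot as it stands.
- The arm moves only by the tool arm_command, never from a script. Its argument "targets" is a list of rows, each an object of numbers: "hand": the opening, from -1 (shut) to 1 (fully open), so that 0 is half open; "x", "y", "z": the shift along the tool's x, y, z in m; "yaw": the turn about the tool's z in rad. In form: [{"hand": .., "x": .., "y": .., "z": .., "yaw": ..}, ...]. A call has 1 to 10 rows; each row shifts and turns the commanded pose from where the row before left it, along the tool's axes as they then stand; what a row does not reach is not made up. A row lasts 1/10 s, in which the tool goes at most 50 mm and 8.59 degrees, less where a joint would pass 70% of its speed; a pose out of reach is approached as far as the arm can. A call is refused whole if a number of a shift passes 0.05 or a number of a turn 0.15, either way. A call with a gripper value outside its range is refused whole. The fingers move at their own pace and stop on an object; "newtons" is the grip in N (left out, the last holds). Time passes only in rows, so rows that do not move let the fingers close. It gives the time, the measured TCP pose, the force, the opening and the grip force at its end, in the units of the state.
- manip.read_state(): the state, without advancing time (a new reading comes with each control period).
- camera(name): name is "side" or "top"; returns the picture (400x640x3 uint8, red, green, blue); there is no depth.
- get_calibration(name): a dict with "K" (3x3 intrinsics, pixels), "cam_to_world" (4x4, takes a point from camera to world coordinates). Camera axes: x right, y up, looking along -z (the intrinsics and any distortion apply to the point x, -y, -z); pixel columns grow to the right and rows downward; lengths in mm; the calibration is good to about 2 mm. A picture is of the moment at which its call begins. get_calibration takes no time and is no camera call.
- manip.sign_off(): hands the job in; it is judged then, once.
The state is a dict: "clock": time; "joints": joint angles; "qd": joint speeds; "effort": joint torques, N m; "eef_pos": TCP position; "eef_rot": TCP orientation; "wrist_force": force on the tool from outside, world axes, zero at the start; "moment": the same for the moment, N m; "finger_gap": finger opening in mm; "finger_force": force on a finger pad.
Only numpy, scipy, OpenCV 4.12 (cv2) and the standard library are available. Lean on these libraries where they do the work, as an engineer would, in place of code of your own. Each camera call takes 0.05 s, during which the arm holds its last target. There are 200 camera calls.

TASK

Lay the keypad phone, keys up, lengthways on the rubber bed of the clamp between its two jaws and let go of it. Then lift the clamp's release bar and, holding it up, slide the jaw right up against the phone so that the phone is held between the jaws with hardly any play, and let go of the bar so that it drops fully into the nearest notch. Leave the other two phones where they are.

Things in the scene. Friction and masses are not known exactly. Their poses are not given: they have to be found in the camera images.
- phone_mid (a point): Centre (half-way up) of the loose keypad phone: a grey bar phone 112 long (own x) x 48 wide (own y) x 14 thick (own z, up out of the keys), about 0.1 kg, with a small greenish screen at its +x end and twelve white keys at its -x end. It starts flat, keys up, on the 3 mm blue mat.
- seat (a point): Point on the clamp: middle of the top of its rubber bed where the centre of the phone's underside comes when the phone touches the fixed jaw, 30 over the bench. Own z is up, own y runs along the bed from fixed to sliding jaw, own x level across it. The phone's long side goes along own y, either end first. The fixed jaw (60 wide, top 50 over the bench) has its face at own y = -56.
- clamp: The clamp, fixed to the bench: aluminium base 100 (x) x 226 (y) x 10 high, origin at the centre of its underside, axes as seat. On it the raised bed, 40 wide, top 30 over the bench; the phone overhangs it 4 on each side and fingers may come down beside it. Along the +x side runs a rack: a long slot, then upright teeth 16 apart, tops 24.5 over the bench.
- jaw (a joint): Position in m of the sliding jaw: 0 = fully open, growing towards the fixed jaw (seat's -y). Gap between the jaws = 178 mm minus it. From 0 to 0.033 the bar's pin lies in one long slot and the jaw is free; it starts there, at 0 to 0.031. Notches at 0.048, 0.064, 0.080 (1 mm play either way). The 112 mm phone fits with 2 mm to spare at 0.064. Slides at under 1 N; bar let go between notches: drawn to the nearest.
- jaw_face (a point): Middle of the sliding jaw's rubber face that meets the phone, 41 over the bench, axes as seat. The jaw is a block 60 wide (x) and 24 long (y), top 50 over the bench, straddling the bed.
- release_bar (a joint): Height in m of the release bar above its lowest place: 0 = its pin is fully down in a notch (jaw locked) or in the long slot; above 0.012 the pin is clear of the teeth; stop at 0.018. A spring and its weight pull it down with 5 to 7 N; it drops by itself when let go.
- bar_grip (a point): Centre of the release bar's dark steel grip: a level bar 88 long (seat's x) x 12 wide (seat's y) x 18 high over the middle of the sliding jaw, 88 over the bench when down, 29 mm free below it; thin stems 38 either side of its centre. Rises with the bar, travels with the jaw; axes as seat. The jaw's face is 12 mm nearer the fixed jaw than this centre.
- flip_phone: Bystander: closed flip phone 90 x 50 x 22, on the mat; origin at the centre of its underside.
- touch_phone: Bystander: touch-screen phone 144 x 70 x 9, on the mat; origin at the centre of its underside.
There are look-alikes about, which are no part of the job. What is shaped like the part that bears phone_mid but yellow is not meant.

How it is judged:
By the outcome, as a careful person would: the job done as asked, in the order asked, and still so for the second after the job is handed in, with the robot touching nothing.
It also fails if it takes over 51 s, if anything falls off the work surface, if the arm or the gripper's body presses on something with over 40 N, if the wrist force passes 120 N, or if a joint passes its speed limit or range.

## Working session

There is one attempt and no reset: what is moved stays moved. The work goes in short steps, Python scripts to look and compute and a tool call to move; the robot and the scene stay as the last step left them, time stands still between calls to the robot, and variables do not carry over. Pictures are saved under pics/ and viewed, at most 10 in all, crops included, and the job is handed in when it is done.

Besides the shell and the picture viewer there is one more tool, called as a command line: name --argument value ..., lists and objects as JSON in quotes. arm_command: Moves the arm, as the interface text tells. Its arguments: {"type":"object","properties":{"targets":{"type":"array"},"newtons":{"type":"number"}},"required":["targets"]}

```bash
mkdir -p pics; ls; python3 - <<'E'
from cell import manip,camera,get_calibration
import cv2
for n in("top","side"):
    c=get_calibration(n);print(n,c)
    im=camera(n);cv2.imwrite(f"pics/{n}0.png",im[:,:,::-1])
print(manip.read_state())
E
```

```text
pics
top {'K': array([[485.34153018,   0.        , 322.57150769],
       [  0.        , 485.34153018, 201.99111178],
       [  0.        ,   0.        ,   1.        ]]), 'cam_to_world': array([[-1.31863626e-02,  9.84063676e-01, -1.77326824e-01,
         2.59841948e+02],
       [-9.99769843e-01, -1.59768757e-02, -1.43178305e-02,
        -2.43047230e+01],
       [-1.69227855e-02,  1.77097211e-01,  9.84047863e-01,
         1.10208011e+03],
       [ 0.00000000e+00,  0.00000000e+00,  0.00000000e+00,
         1.00000000e+00]])}
side {'K': array([[408.66572964,   0.        , 314.49856245],
       [  0.        , 408.66572964, 197.83637505],
       [  0.        ,   0.        ,   1.        ]]), 'cam_to_world': array([[-9.77944566e-01,  1.25558343e-01, -1.66911738e-01,
         2.95852584e+02],
       [-2.08864105e-01, -5.86127313e-01,  7.82834950e-01,
         6.39856816e+02],
       [ 4.59930882e-04,  8.00431056e-01,  5.99424652e-01,
         6.05765260e+02],
       [ 0.00000000e+00,  0.00000000e+00,  0.00000000e+00,
         1.00000000e+00]])}
{'clock': 0.1, 'joints': array([ 1.20038802e+00,  3.00398380e-01,  1.52150707e+00, -9.24253469e-06,
        1.32071400e+00, -6.66139769e-02]), 'qd': array([ 8.08594714e-04, -2.02296079e-03, -2.01335604e-03,  2.58090583e-05,
        7.69343654e-05, -9.58940389e-04]), 'effort': array([ 1.58949773e-03, -5.32643652e+01, -3.53283548e+01,  7.09891599e-02,
        2.34922307e-02, -8.14880946e-05]), 'eef_pos': array([164.45587748, 524.59129845, 204.95753194]), 'eef_rot': array([-3.14056754e+00, -5.94156234e-05,  2.83780058e+00]), 'wrist_force': array([ 0.21810225, -0.14520006, -0.08114458]), 'moment': array([ 0.02708593,  0.0406499 , -0.02804571]), 'finger_force': 0.0, 'finger_gap': 93.92416818531272}
```

View pics/top0.png

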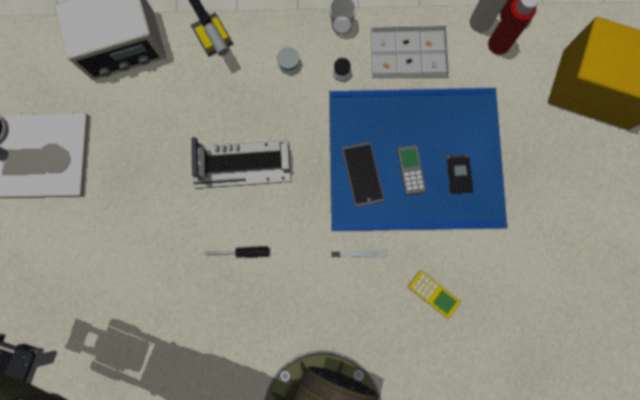

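View pics/side0.png

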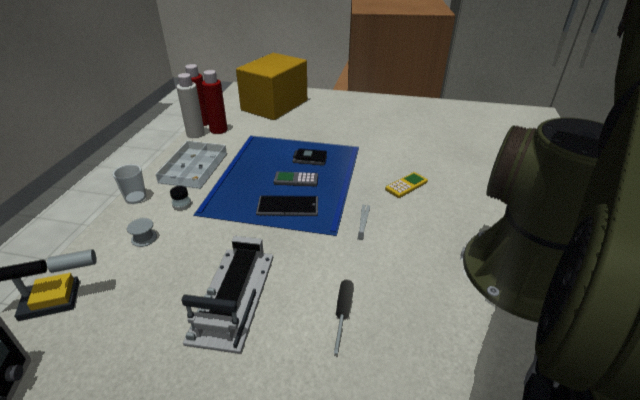

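The top view shows the grey phone near (412,170), the clamp near (242,163) with its bar at the left end, and the touch phone and flip phone on either side of the grey one. I'll zoom in next.

```bash
cat > h.py <<'E'
import numpy as np,cv2
from cell import manip,camera,get_calibration
def w(n,u,v,z):
    c=get_calibration(n);K=c["K"];T=c["cam_to_world"]
    d=T[:3,:3]@np.array([(u-K[0,2])/K[0,0],-(v-K[1,2])/K[1,1],-1]);o=T[:3,3]
    return o+d*(z-o[2])/d[2]
def px(n,p):
    c=get_calibration(n);K=c["K"];T=c["cam_to_world"]
    q=T[:3,:3].T@(np.array(p)-T[:3,3]);return K[0,0]*q[0]/-q[2]+K[0,2],K[1,1]*q[1]/q[2]+K[1,2]
def crop(im,u0,v0,u1,v1,s):
    return cv2.resize(im[v0:v1,u0:u1,::-1],None,fx=s,fy=s,interpolation=cv2.INTER_CUBIC)
E
python3 - <<'E'
from h import *
im=cv2.imread("pics/top0.png")[:,:,::-1]
a=crop(im,185,130,300,195,6.5);b=crop(im,395,135,475,205,4)
o=np.zeros((a.shape[0]+150,a.shape[1],3),np.uint8)
cv2.imwrite("pics/a.png",np.vstack([a, cv2.copyMakeBorder(crop(im,390,140,480,157+43-20,4),0,0,0,a.shape[1]-360,cv2.BORDER_CONSTANT)]) )
g=cv2.cvtColor(im,cv2.COLOR_RGB2HSV)
# non-blue parts on mat in phone window
m=((g[...,0]<95)|(g[...,0]>125)|(g[...,1]<110)).astype(np.uint8)
k=np.zeros_like(m);k[135:205,392:435]=m[135:205,392:435]
cn=max(cv2.findContours(k,0,2)[0],key=cv2.contourArea)
r=cv2.minAreaRect(cn);bp=cv2.boxPoints(r);print(r)
P=np.array([w("top",u+.0,v+.0,17)[:2] for u,v in bp]);print(P,P.mean(0))
for i in range(4):print(P[(i+1)%4]-P[i],np.linalg.norm(P[(i+1)%4]-P[i]))
E
```

```text
((411.0358581542969, 169.49337768554688), (48.61783981323242, 21.450115203857422), 79.50852966308594)
[[ 580.54298084 -180.16608633]
 [ 589.02339002 -229.22188463]
 [ 475.91216266 -243.9019314 ]
 [ 467.66392338 -195.72041844]] [ 528.28561423 -212.2525802 ]
[  8.48040918 -49.0557983 ] 49.78341778399591
[-113.11122736  -14.68004677] 114.05986817688013
[-8.24823928 48.18151296] 48.88242672278596
[112.87905746  15.5543321 ] 113.94568381673044
```

View pics/a.png

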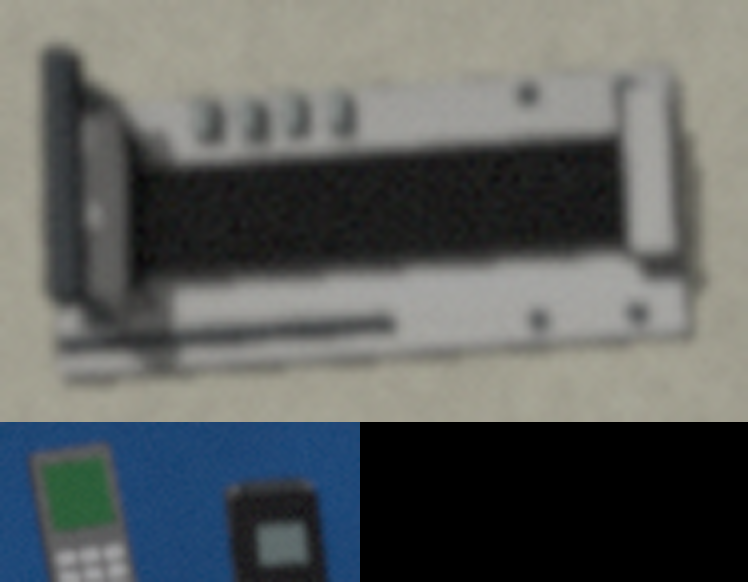

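The zoom shows the sliding jaw and bar at the left end and the fixed jaw's face at crop x≈622–632. The bed runs between them, with its edges at about y 140–265. Next I compute the clamp pose from these edges.

```bash
python3 - <<'E'
from h import *
f=lambda U,V,z:w("top",(U+.5)/6.5-.5+185,(V+.5)/6.5-.5+130,z)[:2].round(1)
D=dict(baseBL=(65,380,10),baseBR=(690,335,10),baseTR=(675,68,10),fixT=(622,82,50),fixB=(632,250,50),fixoutT=(672,78,50),fixoutB=(680,250,50),bedTL=(140,172,30),bedTR=(622,138,30),bedBL=(140,277,30),bedBR=(630,247,30),barT=(60,48,97),barB=(62,300,97),barT2=(43,60,97),barT3=(80,60,97),jawfT=(128,118,50),jawfB=(122,310,50))
for k,v in D.items():print(k,f(*v))
E
```

```text
baseBL [494.2 286.7]
baseBR [506.8  64.4]
baseTR [605.4  69.7]
fixT [588.1  84.6]
fixB [528.   81.1]
fixoutT [589.2  67.3]
fixoutB [527.7  64.5]
bedTL [564.4 257. ]
bedTR [573.8  86.7]
bedBL [526.3 255.8]
bedBR [534.2  83.8]
barT [588.6 267.4]
barB [502.4 263.8]
barT2 [584.6 273. ]
barT3 [584.3 260.6]
jawfT [578.2 256.5]
jawfB [509.8 256.5]
```

Estimates:
- Phone: centre about (529,-213), yaw 0.133.
- Clamp: seat about (552,139), yaw 0.055, and own x is roughly world x.

I'll turn the tool and go above the phone.

arm_command --targets '[{"hand":1,"yaw":-0.146},{"hand":1,"yaw":-0.146},{"hand":1,"yaw":-0.145},{"x":-0.013,"y":-0.039,"hand":1},{"x":-0.013,"y":-0.039,"hand":1},{"x":-0.013,"y":-0.039,"hand":1},{"x":-0.013,"y":-0.039,"hand":1},{"x":-0.013,"y":-0.039,"hand":1},{"x":-0.013,"y":-0.039,"hand":1},{"x":-0.013,"y":-0.039,"hand":1}]' --newtons 12

```text
schema error: expected keys hand, x, y, z, yaw
```

All keys are required in each row.

arm_command --targets '[{"hand":1,"x":0,"y":0,"z":0,"yaw":-0.146},{"hand":1,"x":0,"y":0,"z":0,"yaw":-0.146},{"hand":1,"x":0,"y":0,"z":0,"yaw":-0.145},{"hand":1,"x":-0.013,"y":-0.039,"z":0,"yaw":0},{"hand":1,"x":-0.013,"y":-0.039,"z":0,"yaw":0},{"hand":1,"x":-0.013,"y":-0.039,"z":0,"yaw":0},{"hand":1,"x":-0.013,"y":-0.039,"z":0,"yaw":0},{"hand":1,"x":-0.013,"y":-0.039,"z":0,"yaw":0},{"hand":1,"x":-0.013,"y":-0.039,"z":0,"yaw":0},{"hand":1,"x":-0.013,"y":-0.039,"z":0,"yaw":0}]' --newtons 12

```text
clock: 1.1
eef_pos: [291.2, 264.7, 205.3]
eef_rot: [-3.142, -0.0, -3.008]
wrist_force: [0.7, 0.6, -0.1]
finger_gap: 94.0
finger_force: 0.0
```

arm_command --targets '[{"hand":1,"x":-0.0145,"y":-0.042,"z":0,"yaw":0},{"hand":1,"x":-0.0145,"y":-0.042,"z":0,"yaw":0},{"hand":1,"x":-0.0145,"y":-0.042,"z":0,"yaw":0},{"hand":1,"x":-0.0145,"y":-0.042,"z":0,"yaw":0},{"hand":1,"x":-0.0145,"y":-0.042,"z":0,"yaw":0},{"hand":1,"x":-0.0145,"y":-0.042,"z":0,"yaw":0},{"hand":1,"x":-0.0145,"y":-0.042,"z":0,"yaw":0},{"hand":1,"x":-0.0145,"y":-0.042,"z":0,"yaw":0},{"hand":1,"x":-0.0145,"y":-0.042,"z":0,"yaw":0},{"hand":1,"x":-0.0145,"y":-0.042,"z":0,"yaw":0}]'

```text
clock: 2.1
eef_pos: [490.9, -132.6, 205.2]
eef_rot: [3.141, -0.0, -3.009]
wrist_force: [0.3, 0.9, 0.7]
finger_gap: 94.0
finger_force: 0.0
```

arm_command --targets '[{"hand":1,"x":-0.0135,"y":-0.0425,"z":0,"yaw":0},{"hand":1,"x":-0.0135,"y":-0.0425,"z":0,"yaw":0},{"hand":1,"x":0,"y":0,"z":0.05,"yaw":0},{"hand":1,"x":0,"y":0,"z":0.05,"yaw":0},{"hand":1,"x":0,"y":0,"z":0.04,"yaw":0},{"hand":0.5,"x":0,"y":0,"z":0,"yaw":0}]'

```text
clock: 2.7
eef_pos: [525.7, -210.2, 60.3]
eef_rot: [3.136, -0.008, -3.009]
wrist_force: [0.8, 0.6, 0.3]
finger_gap: 89.1
finger_force: 0.0
```

```bash
python3 - <<'E'
from h import *
a=camera("top");b=camera("side")
s=manip.read_state();print(s["eef_pos"],s["eef_rot"],s["finger_gap"])
p=px("side",[529,-213,17]);print(p,px("top",[529,-213,17]))
u,v=map(int,p)
cv2.imwrite("pics/b.png",np.hstack([crop(b,u-50,v-50,u+50,v+50,4),crop(a,370,120,470,220,4)]))
E
```

```text
[ 528.82135495 -211.46269072   66.39288227] [ 3.14150806e+00 -1.17196369e-04 -3.00834099e+00] 81.52122799203252
(np.float64(295.15656696450117), np.float64(175.5068004170232)) (np.float64(411.3118864658017), np.float64(168.96673589532773))
```

View pics/b.png

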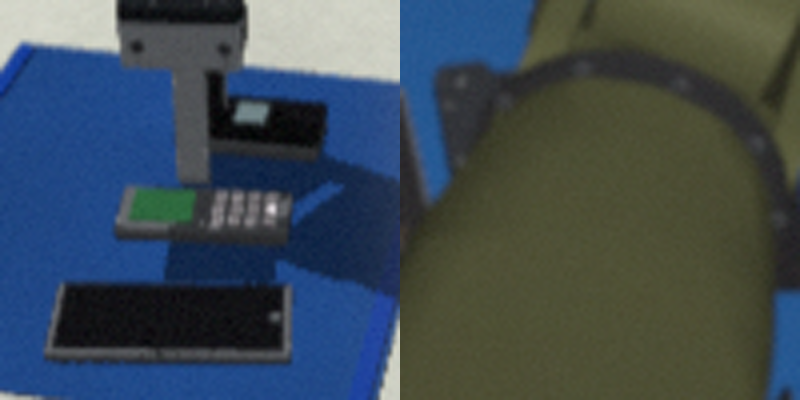

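The side view shows the fingers straddling the grey phone (crop ≈ (205,205)), well clear of both neighbours. I'll go down, grip and lift.

arm_command --targets '[{"hand":0.4,"x":0,"y":0,"z":0.03,"yaw":0},{"hand":0.3,"x":0,"y":0,"z":0.02,"yaw":0},{"hand":0.3,"x":0,"y":0,"z":0.009,"yaw":0},{"hand":0.3,"x":0,"y":0,"z":0,"yaw":0},{"hand":-0.3,"x":0,"y":0,"z":0,"yaw":0},{"hand":-0.3,"x":0,"y":0,"z":0,"yaw":0},{"hand":-0.3,"x":0,"y":0,"z":0,"yaw":0},{"hand":-0.3,"x":0,"y":0,"z":0,"yaw":0}]' --newtons 15

```text
clock: 3.6
eef_pos: [529.3, -211.7, 8.0]
eef_rot: [-3.14, 0.002, -3.008]
wrist_force: [-1.1, 1.0, 7.8]
finger_gap: 47.6
finger_force: 15.0
```

arm_command --targets '[{"hand":-0.3,"x":0,"y":0,"z":-0.02,"yaw":0},{"hand":-0.3,"x":0,"y":0,"z":-0.04,"yaw":0},{"hand":-0.3,"x":0,"y":0,"z":-0.04,"yaw":0},{"hand":-0.3,"x":0,"y":0,"z":-0.03,"yaw":0},{"hand":-0.3,"x":0,"y":0,"z":0,"yaw":0.137},{"hand":-0.3,"x":0,"y":0,"z":0,"yaw":0.137},{"hand":-0.3,"x":0,"y":0,"z":0,"yaw":0.137},{"hand":-0.3,"x":0,"y":0,"z":0,"yaw":0.137},{"hand":-0.3,"x":0,"y":0,"z":0,"yaw":0.137},{"hand":-0.3,"x":0,"y":0,"z":0,"yaw":0.137}]'

```text
clock: 4.6
eef_pos: [528.6, -211.4, 137.1]
eef_rot: [3.141, 0.001, 2.447]
wrist_force: [0.1, 0.1, -1.9]
finger_gap: 47.9
finger_force: 15.0
```

arm_command --targets '[{"hand":-0.3,"x":0,"y":0,"z":0,"yaw":0.137},{"hand":-0.3,"x":0,"y":0,"z":0,"yaw":0.137},{"hand":-0.3,"x":0,"y":0,"z":0,"yaw":0.137},{"hand":-0.3,"x":0,"y":0,"z":0,"yaw":0.137},{"hand":-0.3,"x":0,"y":0,"z":0,"yaw":0.137},{"hand":-0.3,"x":0,"y":0,"z":0,"yaw":0.137},{"hand":-0.3,"x":0,"y":0,"z":0,"yaw":0}]'

```text
clock: 5.3
eef_pos: [528.6, -211.4, 137.0]
eef_rot: [3.141, 0.0, 1.629]
wrist_force: [0.0, 0.2, -1.3]
finger_gap: 47.7
finger_force: 15.0
```

arm_command --targets '[{"hand":-0.3,"x":0.02,"y":0.0,"z":0,"yaw":0},{"hand":-0.3,"x":0.04,"y":0.006,"z":0,"yaw":0},{"hand":-0.3,"x":0.045,"y":0.006,"z":0,"yaw":0},{"hand":-0.3,"x":0.045,"y":0.006,"z":0,"yaw":0},{"hand":-0.3,"x":0.045,"y":0.006,"z":0,"yaw":0},{"hand":-0.3,"x":0.045,"y":0.006,"z":0,"yaw":0},{"hand":-0.3,"x":0.045,"y":0.006,"z":0,"yaw":0},{"hand":-0.3,"x":0.045,"y":0.006,"z":0,"yaw":0},{"hand":-0.3,"x":0.023,"y":0.002,"z":0.02,"yaw":0.003},{"hand":-0.3,"x":0,"y":0,"z":0.02,"yaw":0}]'

```text
clock: 6.3
eef_pos: [551.4, 146.7, 96.6]
eef_rot: [3.14, -0.001, 1.636]
wrist_force: [0.2, -1.0, -1.7]
finger_gap: 47.9
finger_force: 15.0
```

```bash
python3 - <<'E'
from h import *
a=camera("top");b=camera("side")
s=manip.read_state();print(s["eef_pos"],s["eef_rot"],s["wrist_force"])
cv2.imwrite("pics/side1.png",b[:,:,::-1]);
cv2.imwrite("pics/c.png",crop(b,170,200,300,360,3.7))
E
```

```text
[549.92764056 144.05610471  94.35209059] [-3.13764104e+00  5.82452788e-04  1.63293606e+00] [0.60178671 0.22384654 0.00955099]
```

View pics/c.png

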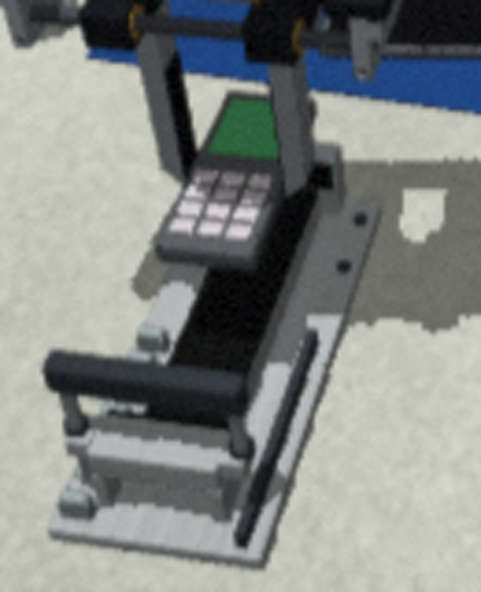

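The side view shows the phone level in the grip, keys up, above the bed, with its screen towards the fixed jaw. I'll cross-check the clamp and phone position from this view.

```bash
python3 - <<'E'
from h import *
g=lambda U,V:((U+.5)/3.7-.5+170,(V+.5)/3.7-.5+200)
f=lambda U,V,z:w("side",*g(U,V),z)[:2].round(1)
for k,v in dict(baseNL=(50,535,10),baseNR=(265,567,10),baseFR=(382,205,10),barL=(48,372,88),barR=(245,388,88),bedR1=(265,362,30),bedR2=(325,185,30),phoneNR=(262,250,105.4-0+0),phoneNL=(158,235,105)).items():print(k,f(*v))
# predicted px (crop) of phone near-end top corners & fixed jaw/bed under hypotheses
T=manip.read_state();p=T["eef_pos"];yaw=T["eef_rot"][2]
def C(o,y,x,yy,z):
    q=np.array(px("side",[o[0]+np.cos(y)*x-np.sin(y)*yy,o[1]+np.sin(y)*x+np.cos(y)*yy,z]));return ((q-[170,200]+.5)*3.7-.5).round()
zb=p[2]-5
for x in(-24,24):print("phone near top/bot",C(p,yaw-np.pi/2,x,56,zb+14),C(p,yaw-np.pi/2,x,56,zb))
o=(552,139);t=.055
for n,x,y,z in[("bedR",20,60,30),("bedR",20,-40,30),("fixtopR",30,-56,50),("fixR10",30,-56,30),("barL",-44,127,88),("barR",44,127,88)]:print(n,x,C(o,t,x,y,z),C(o,t,-x,y,z))
E
```

```text
baseNL [589.1 299.9]
baseNR [490.1 294.8]
baseFR [504.3  70.9]
barL [587.8 271.8]
barR [502.3 262.2]
bedR1 [521.6 203.3]
bedR2 [532.   81.8]
phoneNR [515.5 200.6]
phoneNL [565.2 201.4]
phone near top/bot [250. 247.] [253. 269.]
phone near top/bot [148. 236.] [153. 257.]
bedR 20 [176. 341.] [255. 351.]
bedR 20 [239. 197.] [311. 205.]
fixtopR 30 [226. 147.] [334. 159.]
fixR10 30 [231. 174.] [337. 186.]
barL -44 [247. 391.] [ 49. 365.]
barR 44 [ 49. 365.] [247. 391.]
```

arm_command --targets '[{"hand":-0.3,"x":0.004,"y":0.0025,"z":0.02,"yaw":0.005},{"hand":-0.3,"x":0,"y":0,"z":0.02,"yaw":0},{"hand":-0.3,"x":0,"y":0,"z":0.008,"yaw":0},{"hand":-0.3,"x":0,"y":0,"z":0,"yaw":0},{"hand":-0.3,"x":0,"y":0,"z":0,"yaw":0}]'

```text
clock: 6.9
eef_pos: [554.1, 147.6, 49.7]
eef_rot: [3.14, -0.0, 1.623]
wrist_force: [-0.2, 0.3, -1.3]
finger_gap: 48.1
finger_force: 15.0
```

```bash
python3 - <<'E'
from h import *
a=camera("top");b=camera("side")
s=manip.read_state();print(s["eef_pos"],s["eef_rot"],s["wrist_force"])
cv2.imwrite("pics/side2.png",b[:,:,::-1]);cv2.imwrite("pics/top2.png",a[:,:,::-1])
cv2.imwrite("pics/d.png",np.hstack([crop(b,190,210,280,310,5.5),crop(a,190,130,300,200,3)[:200].repeat(1,0) if 0 else cv2.copyMakeBorder(crop(a,200,130,298,195,3),0,550-195,0,0,cv2.BORDER_CONSTANT)]))
E
```

```text
[554.17934175 147.71739432  49.73958703] [ 3.13982314e+00 -2.61540152e-04  1.62300419e+00] [ 0.96361655  0.49527231 -0.8003741 ]
```

View pics/d.png

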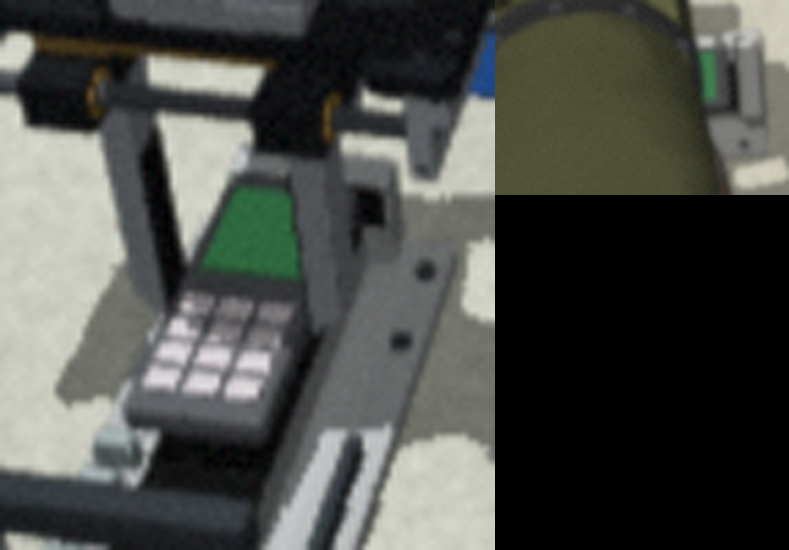

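The phone hangs just over the bed. The near-end bottom corners are at about (130,415) and (268,443), and the bed's dark strip below runs from x≈155 to 262 at row 480. I'll compare the centrelines.

```bash
python3 - <<'E'
from h import *
g=lambda U,V:((U+.5)/5.5-.5+190,(V+.5)/5.5-.5+210)
f=lambda U,V,z:w("side",*g(U,V),z)[:2].round(1)
for k,v in dict(pR=(268,443,44.7),pL=(132,420,44.7),pRt=(272,425,58.7),pLt=(130,400,58.7),bL=(152,482,30),bR=(258,490,30),bR10=(258,490,10),fixTL=(245,150,50),fixTR=(397,168,50),baseR=(455,255,10),baseR2=(365,545,10)).items():print(k,f(*v))
s=manip.read_state();p=s["eef_pos"];t=s["eef_rot"][2]-np.pi/2
def C(o,y,x,yy,z):
    q=np.array(px("side",[o[0]+np.cos(y)*x-np.sin(y)*yy,o[1]+np.sin(y)*x+np.cos(y)*yy,z]));return ((q-[190,210]+.5)*5.5-.5).round()
for x in(-24,24):print("phone",x,C(p,t,x,56,p[2]-5),C(p,t,x,56,p[2]+9))
o=(552,139);t=.055
for x in(20,-20):print("bed",x,C(o,t,x,80,30),C(o,t,x,-50,30))
print("fix",C(o,t,-30,-56,50),C(o,t,30,-56,50),"baseR",C(o,t,-50,-76,10))
# row profiles of dark strip just beyond phone (jaw side)
im=cv2.imread("pics/side2.png");gr=cv2.cvtColor(im,6)
for r in(294,296,298):print(r,gr[r,210:262])
E
```

```text
pR [526.6 200.1]
pL [572.9 200.3]
pRt [522.1 204. ]
pLt [570.  203.7]
bL [563.5 211.7]
bR [528.9 207.6]
bR10 [537.  192.6]
fixTL [581.3  76. ]
fixTR [524.   73.6]
baseR [504.7  73.6]
baseR2 [495.  206.5]
phone -24 [263. 448.] [258. 418.]
phone 24 [120. 429.] [113. 400.]
bed 20 [130. 500.] [254. 219.]
bed -20 [250. 516.] [361. 231.]
fix [387. 182.] [227. 164.] baseR [461. 230.]
294 [ 78  87  90  87  79 102 143  50  17  20  17  20  16  19  19  20  13   8
  12   4  11   3   8   2   9   4  11  10  14  29  62  62  67  85 102 115
 169 196 194 191 182  92  64  51  32  86 181 190 186 142  95 171]
296 [140 107 135 173 168 148  64  14  22  18  19  16  15  16  16  20  18  21
  21  17  20  20  24  16  19  23  20  14  29  55  62  70  87  97 113 171
 194 192 192 180 128  72  58  29  59 154 189 189 165  92 117 197]
298 [ 65  60  85 106 116  58  35  32  32  24  25  25  25  23  21  21  18  22
  17  22  20  16  18  18  21  18  15  26  58  63  65  77  98 114 168 194
 192 190 187 139  74  60  38  53 155 185 188 155 103 105 195 204]
```

The side view puts the phone's centreline on the bed's to within 1–2 mm, with about 5 mm of clearance at the fixed jaw. I'll lower it.

arm_command --targets '[{"hand":-0.3,"x":0,"y":-0.001,"z":0.007,"yaw":0},{"hand":-0.3,"x":0,"y":0,"z":0.005,"yaw":0},{"hand":-0.3,"x":0,"y":0,"z":0.001,"yaw":0},{"hand":-0.3,"x":0,"y":0,"z":0.001,"yaw":0},{"hand":-0.3,"x":0,"y":0,"z":0,"yaw":0}]'

```text
clock: 7.5
eef_pos: [552.3, 147.7, 35.0]
eef_rot: [-3.141, 0.0, 1.623]
wrist_force: [-6.5, -1.5, 9.1]
finger_gap: 47.6
finger_force: 15.0
```

arm_command --targets '[{"hand":0.2,"x":0,"y":0,"z":0,"yaw":0},{"hand":0.2,"x":0,"y":0,"z":0,"yaw":0},{"hand":0.2,"x":0,"y":0,"z":0,"yaw":0},{"hand":0.2,"x":0,"y":0,"z":-0.01,"yaw":0},{"hand":0.2,"x":0,"y":0,"z":-0.04,"yaw":0},{"hand":0.2,"x":0,"y":0,"z":-0.05,"yaw":0},{"hand":0.2,"x":0,"y":0,"z":-0.05,"yaw":0}]'

```text
clock: 8.2
eef_pos: [552.1, 147.6, 186.8]
eef_rot: [-3.141, 0.0, 1.623]
wrist_force: [0.5, 0.2, 0.6]
finger_gap: 56.4
finger_force: 0.0
```

arm_command --targets '[{"hand":0.2,"x":0,"y":0,"z":0,"yaw":-0.143},{"hand":0.2,"x":0,"y":0,"z":0,"yaw":-0.143},{"hand":0.2,"x":0,"y":0,"z":0,"yaw":-0.143},{"hand":0.2,"x":0,"y":0,"z":0,"yaw":-0.143},{"hand":0.2,"x":0,"y":0,"z":0,"yaw":-0.143},{"hand":0.2,"x":0,"y":0,"z":0,"yaw":-0.143},{"hand":0.2,"x":0,"y":0,"z":0,"yaw":-0.143},{"hand":0.2,"x":0,"y":0,"z":0,"yaw":-0.143},{"hand":0.2,"x":0,"y":0,"z":0,"yaw":-0.143},{"hand":0.2,"x":0,"y":0,"z":0,"yaw":-0.143}]'

```text
clock: 9.2
eef_pos: [552.5, 147.7, 185.2]
eef_rot: [3.141, 0.001, 3.059]
wrist_force: [-0.1, -0.3, 0.3]
finger_gap: 56.5
finger_force: 0.0
```

arm_command --targets '[{"hand":0.2,"x":0,"y":0,"z":0,"yaw":-0.143},{"hand":0.2,"x":0,"y":0.04,"z":0,"yaw":0},{"hand":0.2,"x":0,"y":0.04,"z":0,"yaw":0},{"hand":0.2,"x":0,"y":0.038,"z":0.02,"yaw":0},{"hand":0.2,"x":0,"y":0,"z":0.04,"yaw":0},{"hand":0.2,"x":0,"y":0,"z":0,"yaw":0},{"hand":0.2,"x":0,"y":0,"z":0,"yaw":0}]'

```text
clock: 9.9
eef_pos: [546.3, 265.2, 125.5]
eef_rot: [-3.141, -0.0, -3.088]
wrist_force: [0.1, -0.5, 0.2]
finger_gap: 56.4
finger_force: 0.0
```

```bash
python3 - <<'E'
from h import *
a=camera("top");b=camera("side")
s=manip.read_state();print(s["eef_pos"],s["eef_rot"],s["wrist_force"])
cv2.imwrite("pics/side3.png",b[:,:,::-1]);cv2.imwrite("pics/top3.png",a[:,:,::-1])
cv2.imwrite("pics/e.png",np.hstack([crop(b,170,200,290,350,3.6),cv2.copyMakeBorder(crop(a,190,130,298,195,3),0,540-195,0,0,cv2.BORDER_CONSTANT)]))
E
```

```text
[547.15175438 265.19086565 126.91472487] [ 3.14068182e+00  2.71075959e-03 -3.08831980e+00] [0.06744754 1.0775902  0.75595324]
```

View pics/e.png

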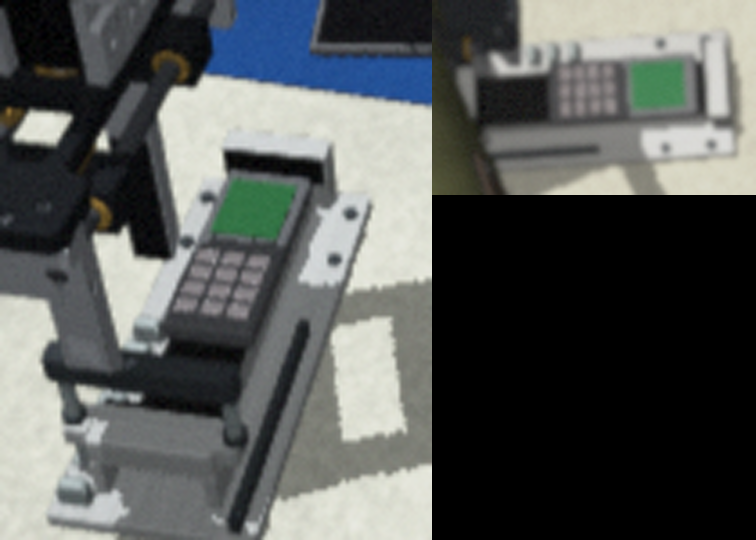

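The phone lies straight on the bed with a few mm of gap to the fixed jaw. The fingers straddle the bar, so I'll go down and grip it.

arm_command --targets '[{"hand":0.2,"x":0,"y":0,"z":0.03,"yaw":0},{"hand":0.2,"x":0,"y":0,"z":0.02,"yaw":0},{"hand":0.2,"x":0,"y":0,"z":0.007,"yaw":0},{"hand":0.2,"x":0,"y":0,"z":0,"yaw":0},{"hand":-1,"x":0,"y":0,"z":0,"yaw":0},{"hand":-1,"x":0,"y":0,"z":0,"yaw":0},{"hand":-1,"x":0,"y":0,"z":0,"yaw":0},{"hand":-1,"x":0,"y":0,"z":0,"yaw":0},{"hand":-1,"x":0,"y":0,"z":0,"yaw":0},{"hand":-1,"x":0,"y":0,"z":0,"yaw":0}]' --newtons 45

```text
clock: 11.0
eef_pos: [546.2, 265.6, 67.6]
eef_rot: [3.142, 0.0, -3.087]
wrist_force: [-0.4, -0.1, 1.1]
finger_gap: 11.7
finger_force: 7.2
```

arm_command --targets '[{"hand":-1,"x":0,"y":0,"z":0,"yaw":0},{"hand":-1,"x":0,"y":0,"z":0,"yaw":0},{"hand":-1,"x":0,"y":0,"z":-0.005,"yaw":0},{"hand":-1,"x":0,"y":0,"z":-0.005,"yaw":0},{"hand":-1,"x":0,"y":0,"z":-0.005,"yaw":0},{"hand":-1,"x":0,"y":0,"z":0,"yaw":0}]'

```text
clock: 11.6
eef_pos: [546.1, 265.5, 82.9]
eef_rot: [3.142, -0.0, -3.087]
wrist_force: [2.2, 0.4, -5.7]
finger_gap: 11.0
finger_force: 45.0
```

The bar is lifted about 15 mm and held, with roughly 6 N pulling down. I'll slide the jaw towards the phone.

arm_command --targets '[{"hand":-1,"x":0,"y":-0.004,"z":0,"yaw":0},{"hand":-1,"x":0,"y":-0.008,"z":0,"yaw":0},{"hand":-1,"x":0,"y":-0.008,"z":0,"yaw":0},{"hand":-1,"x":0,"y":-0.008,"z":0,"yaw":0},{"hand":-1,"x":0,"y":-0.008,"z":0,"yaw":0},{"hand":-1,"x":0,"y":-0.005,"z":0,"yaw":0},{"hand":-1,"x":0,"y":-0.003,"z":0,"yaw":0},{"hand":-1,"x":0,"y":-0.002,"z":0,"yaw":0},{"hand":-1,"x":0,"y":0,"z":0,"yaw":0}]'

```text
clock: 12.5
eef_pos: [548.6, 219.4, 82.4]
eef_rot: [-3.141, -0.0, -3.087]
wrist_force: [0.9, -0.0, -6.7]
finger_gap: 11.5
finger_force: 45.0
```

arm_command --targets '[{"hand":-1,"x":0,"y":-0.002,"z":0,"yaw":0},{"hand":-1,"x":0,"y":-0.002,"z":0,"yaw":0},{"hand":-1,"x":0,"y":-0.002,"z":0,"yaw":0},{"hand":-1,"x":0,"y":0,"z":0,"yaw":0}]'

```text
clock: 12.9
eef_pos: [549.0, 213.4, 82.4]
eef_rot: [-3.142, -0.0, -3.087]
wrist_force: [0.4, -0.8, -6.9]
finger_gap: 11.9
finger_force: 45.0
```

arm_command --targets '[{"hand":-1,"x":0,"y":-0.002,"z":0,"yaw":0},{"hand":-1,"x":0,"y":-0.001,"z":0,"yaw":0},{"hand":-1,"x":0,"y":-0.001,"z":0,"yaw":0},{"hand":-1,"x":0,"y":0,"z":0,"yaw":0}]'

```text
clock: 13.3
eef_pos: [549.1, 210.2, 82.6]
eef_rot: [3.14, 0.0, -3.087]
wrist_force: [-0.1, 5.1, -5.9]
finger_gap: 11.4
finger_force: 45.0
```

arm_command --targets '[{"hand":-1,"x":0,"y":-0.001,"z":0,"yaw":0},{"hand":-1,"x":0,"y":0,"z":0,"yaw":0}]'

```text
clock: 13.5
eef_pos: [549.1, 210.0, 82.7]
eef_rot: [3.139, 0.001, -3.087]
wrist_force: [0.1, 11.3, -6.5]
finger_gap: 11.9
finger_force: 45.0
```

arm_command --targets '[{"hand":-1,"x":0,"y":-0.001,"z":0,"yaw":0},{"hand":-1,"x":0,"y":0,"z":0,"yaw":0}]'

```text
clock: 13.7
eef_pos: [549.2, 209.9, 82.8]
eef_rot: [3.138, 0.001, -3.087]
wrist_force: [-0.4, 17.2, -6.6]
finger_gap: 11.6
finger_force: 45.0
```

There is firm contact, so the phone is now between both jaws. I'll relax by about 4 mm of commanded travel, lower the bar and let it go.

arm_command --targets '[{"hand":-1,"x":0,"y":0.002,"z":0,"yaw":0},{"hand":-1,"x":0,"y":0.002,"z":0,"yaw":0},{"hand":-1,"x":0,"y":0,"z":0,"yaw":0}]'

```text
clock: 14.0
eef_pos: [549.0, 211.6, 82.4]
eef_rot: [-3.141, -0.0, -3.087]
wrist_force: [0.3, 0.3, -5.7]
finger_gap: 12.0
finger_force: 45.0
```

arm_command --targets '[{"hand":-1,"x":0,"y":0,"z":0.004,"yaw":0},{"hand":-1,"x":0,"y":0,"z":0.004,"yaw":0},{"hand":-1,"x":0,"y":0,"z":0,"yaw":0}]'

```text
clock: 14.3
eef_pos: [549.1, 211.4, 73.8]
eef_rot: [-3.141, -0.0, -3.088]
wrist_force: [1.1, -0.4, -5.1]
finger_gap: 11.8
finger_force: 45.0
```

The pin is already below the tooth tops without touching anything. I'll let go.

arm_command --targets '[{"hand":0,"x":0,"y":0,"z":0,"yaw":0},{"hand":0,"x":0,"y":0,"z":0,"yaw":0},{"hand":0,"x":0,"y":0,"z":0,"yaw":0},{"hand":0,"x":0,"y":0,"z":0,"yaw":0},{"hand":0,"x":0,"y":0,"z":-0.03,"yaw":0},{"hand":0,"x":0,"y":0,"z":-0.04,"yaw":0},{"hand":0,"x":0,"y":0,"z":-0.05,"yaw":0}]'

```text
clock: 15.0
eef_pos: [548.3, 211.4, 194.8]
eef_rot: [-3.141, -0.003, -3.087]
wrist_force: [0.7, 1.0, 1.1]
finger_gap: 47.2
finger_force: 0.0
```

arm_command --targets '[{"hand":0,"x":0.04,"y":0.02,"z":-0.02,"yaw":0},{"hand":0,"x":0.04,"y":0.02,"z":0,"yaw":0},{"hand":0,"x":0.04,"y":0.02,"z":0,"yaw":0},{"hand":0,"x":0.02,"y":0.04,"z":0,"yaw":0},{"hand":0,"x":0.02,"y":0.04,"z":0,"yaw":0},{"hand":0,"x":0,"y":0.04,"z":0,"yaw":0},{"hand":0,"x":0,"y":0.04,"z":0,"yaw":0},{"hand":0,"x":0,"y":0.04,"z":0,"yaw":0}]'

```text
clock: 15.8
eef_pos: [374.7, 464.3, 214.8]
eef_rot: [3.141, 0.001, -3.087]
wrist_force: [0.4, -0.6, 0.4]
finger_gap: 47.0
finger_force: 0.0
```

```bash
python3 - <<'E'
from h import *
a=camera("top");b=camera("side")
s=manip.read_state();print(s["eef_pos"],s["wrist_force"],s["clock"])
A=crop(b,170,200,290,350,3.6);B=crop(a,195,130,300,195,3.4)
cv2.imwrite("pics/f.png",np.hstack([A,cv2.copyMakeBorder(B,0,A.shape[0]-B.shape[0],0,0,cv2.BORDER_CONSTANT)]))
# predicted grip centre at j=.064, bar down / 16mm high
o=(552,139);t=.055
for z in(88,94,100):
  for x in(-44,44):
    q=np.array(px("side",[o[0]+x-t*70,o[1]+t*x+70,z]));print(z,x,((q-[170,200]+.5)*3.6-.5).round())
E
```

```text
[374.09175897 465.79523024 213.67353412] [-0.37063418 -0.24293729 -0.39553102] 15.9
88 -44 [278. 282.]
88 44 [ 97. 260.]
94 -44 [276. 273.]
94 44 [ 95. 252.]
100 -44 [275. 264.]
100 44 [ 93. 243.]
```

View pics/f.png

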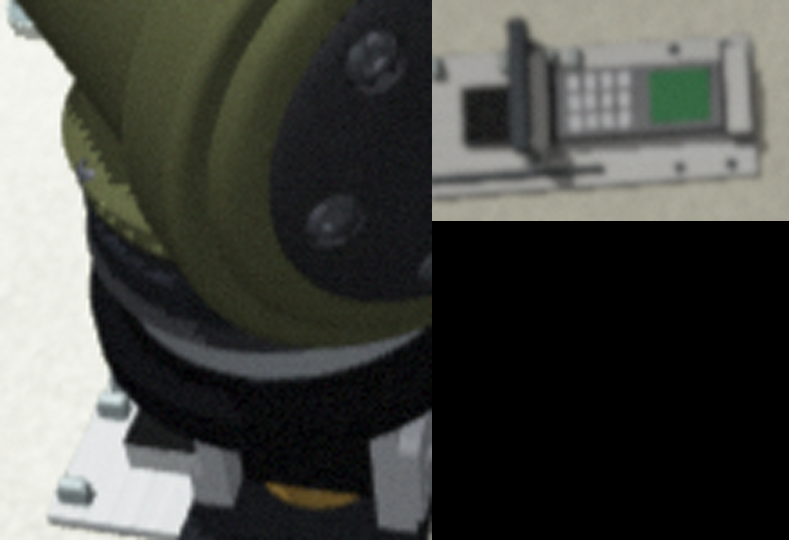

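The top view shows the phone snug between the jaws with the bar seated. The arm blocks the side view, so I'll move it aside and check the bar height.

arm_command --targets '[{"hand":0,"x":0,"y":-0.045,"z":0,"yaw":0},{"hand":0,"x":0,"y":-0.045,"z":0,"yaw":0},{"hand":0,"x":0,"y":-0.045,"z":0,"yaw":0},{"hand":0,"x":0,"y":-0.045,"z":0,"yaw":0},{"hand":0,"x":0,"y":-0.045,"z":0,"yaw":0},{"hand":0,"x":0,"y":-0.045,"z":0,"yaw":0},{"hand":0,"x":0,"y":-0.045,"z":0,"yaw":0},{"hand":0,"x":0,"y":-0.045,"z":0,"yaw":0},{"hand":0,"x":0,"y":-0.045,"z":0,"yaw":0},{"hand":0,"x":0,"y":-0.045,"z":0,"yaw":0}]'

```text
clock: 16.9
eef_pos: [399.0, 11.1, 214.8]
eef_rot: [-3.141, 0.001, -3.088]
wrist_force: [0.3, 0.7, -0.2]
finger_gap: 46.7
finger_force: 0.0
```

```bash
python3 - <<'E'
from h import *
a=camera("top");b=camera("side")
A=crop(b,170,200,290,350,3.6);B=crop(a,195,130,300,195,3.4)
cv2.imwrite("pics/g.png",np.hstack([A,cv2.copyMakeBorder(B,0,A.shape[0]-B.shape[0],0,0,cv2.BORDER_CONSTANT)]))
E
```

```text
(no output)
```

View pics/g.png

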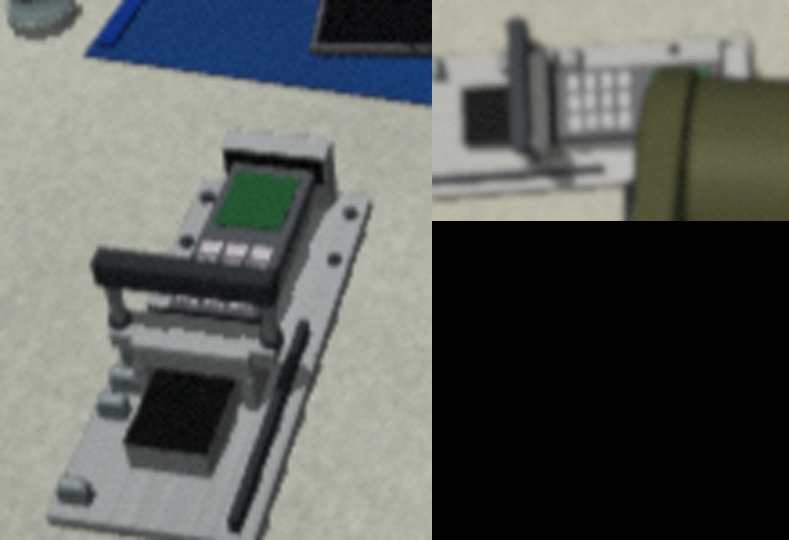

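The bar's grip centreline runs from (97,265) to (278,285). That matches the prediction for fully down at jaw 0.064, and the phone is snug between the jaws, keys up.

```bash
python3 -c "
from cell import manip
print(manip.sign_off())"
```

```text
the job is handed in; nothing more can be done
None
```

I laid the keypad phone keys up on the bed and closed the jaw on it. The last pictures show the bar fully down at the 0.064 notch, and I handed the job in at about 17 s with the robot clear of everything.

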